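Turn the face-down press mould over with the trowel

ROBOT

A 6-joint arm with a two-finger parallel gripper is mounted at the origin on the work surface. World frame = base frame: x ahead of the robot, y to its left, z up, the work surface at z = 0. Lengths are in m, angles in degrees, forces in N, time in s.
With the tool pointing down it reaches from about 0.4 to 0.825 m from the base axis. Payload 7 kg.
Tool frame: the origin (TCP) lies at the very end of the fingers, on their centre line; the grasp point (between the pads) lies 19 mm behind it (r.hold_point_z is the distance from the TCP to the grasp point, in m); x points along the fingers, y is the direction in which the jaws open and shut, and the axes are right-handed (so a half turn about x gives the same grasp; the last joint's range is limited). The gripper opens to 88 mm and grips with 3 to 60 N. Pads are 19 mm wide; open, the fingers measure 130 mm over their backs; the gripper's body (78 mm by 193 mm) begins 47 mm behind the grasp point.
Start: joints at [87.267, 20.546, 0.682, 0, -70.136, -16.507], TCP at [0.222, 0.637, 0.189] pointing down, gripper open.
Joint ranges: [-176.03, 176.03], [-82.01, 121.73], [-58.28, 71.71], [-173.87, 95.51], [-174.79, -0.11], [-173.66, 173.66]. Speed limits (degrees/s): [136.94, 136.94, 172.46, 180, 180, 180].

INTERFACE

Orientations are given as [roll, pitch, yaw] about the fixed x, y, z axes, in that order (R = Rz(yaw) Ry(pitch) Rx(roll)).
In Python, from plant import r gives the robot as it stands. The module is installed in compiled form; this text tells all that it offers.
- The arm moves only by the shell command python3 -m creep 'ROWS' [FORCE]. ROWS is JSON, a list of rows, each a list of 7 numbers: the turn, a rotation vector about the tool's x, y, z in rad, then the shift along the tool's x, y, z in cm, then the opening in per cent of the stroke, from 0 (shut) to 100 (fully open). In form: [[rx, ry, rz, x, y, z, fingers], ...]. A call has 1 to 8 rows; each row shifts and turns the commanded pose from where the row before left it, along the tool's axes as they then stand; what a row does not reach is not made up. A row lasts 1/10 s, in which the tool goes at most 50 mm and 8.59 degrees, less where a joint would pass 70% of its speed; a pose out of reach is approached as far as the arm can. A call is refused whole if a number of a shift passes 5 or a number of a turn 0.15, either way. A call with a gripper value outside its range is refused whole. The fingers move at their own pace and stop on an object; FORCE is the grip in N (left out, the last holds). Time passes only in rows, so rows that do not move let the fingers close. It gives the time, the measured TCP pose, the force and the opening at its end, in the units of the state.
- r.get_state(): the state, without advancing time (a new reading comes with each control period).
- r.capture(name): name is "scene" or "top" or "wrist"; returns (picture, depth): 384x512x3 uint8, blue, green, red; 384x512 float32, m along the optical axis (not along the pixel's ray), 0 where there is no reading.
- r.camera_info(name): a dict with "fovy" (degrees; the focal length in pixels is half the picture's height over the tangent of half this angle, whatever the lens; pixels are square), "cx", "cy" (the principal point, pixels), "camera_from_world" (4x4, takes a point from world to camera coordinates). Camera axes: x right, y down, z forward; pixel columns grow to the right and rows downward; lengths in m; the calibration is good to about 2 mm. A picture is of the moment at which its call begins: read the wrist's pose just before it. camera_info takes no time and is no camera call; for the wrist camera it gives the pose at the moment of the call.
- r.close_job(): hands the job in, once; it reports no verdict.
Trained networks look in the newest picture that a camera, given by its name, has taken for a name from the list of things; names that differ only in an ending like _2 or _b are one class to them, and where a whole thing is asked for, a point or a joint stands for the part that bears it (a point fixed in the world has none). Each returns a list of dicts, best first, with "score" (0 to 1); they miss things now and then, are a little off and sometimes report something else, mostly with a low value. They report only what shows in the picture. A call takes as long as a camera call. They do not tell look-alikes from the thing itself.
- r.look_for(query, camera): "rect" ([left, top, right, bottom] in pixels, round what is visible of it).
- r.masks_of(query, camera): "pixels" (384x512 bool, what is visible of it) and "rect" ([left, top, right, bottom] in pixels, round what is visible of it).
The state is a dict: "time_s": time; "joints": joint angles; "qd": joint speeds; "joint_torque": joint torques, N m; "tcp_pos": TCP position; "eef_rot": TCP orientation; "contact_force": force on the tool from outside, world axes, zero at the start; "moment": the same for the moment, N m; "gripper_width": finger opening in m.
Only numpy, scipy, OpenCV 4.12 (cv2) and the standard library are available. Lean on these libraries where they do the work, as an engineer would, in place of code of your own. Each camera call takes 0.05 s, during which the arm holds its last target. There are 200 camera calls.

TASK

One of the two wooden press moulds on the drying board lies pattern down: take the trowel from its rubber mat, slide the blade under the mould's outer edge and tip it over towards the middle of the board, so that it lies flat, pattern up, with its middle on the plaster panel. The mould is freshly oiled, so touch it with the trowel only and never lift it clear of the board; leave the other mould and the vase, cup and jar alone. Then set the trowel back down flat on its mat, blade down, and let go.

Things in the scene. Friction and masses are not known exactly. Their poses are not given: they have to be found in the camera images.
- board: Fixed dark wooden drying board, 200 (its x) x 540 (its y) x 18 mm thick, lying on the table. Origin: centre of its underside; z up, y along its length.
- panel (a point): Centre of the pale plaster panel in the middle of the board's top face: 170 (board x) x 220 mm (board y), flush with the board's top, 18 mm above the table. Same axes as the board.
- mould_down: Loose pale wooden mould, about 0.13 kg, near either end of the board: a slab 120 (x) x 90 (y) x 12 mm with a centred raised pattern block 100 (x) x 50 (y) x 8 mm on one face. Starts pattern down on this block, z up, so its rim hangs 8 mm over the board, 20 mm deep under the long edges; only its plain back is seen. Origin: centre of the block's outer face. It tips about its far edge without sliding.
- mould_down_mid (a point): Centre of mould_down, 10 mm along its z from its origin, halfway through its 20 mm total thickness. Once turned over, its z points down.
- mould_up: The other pale wooden press mould, same size and shape, already pattern up (leaf with veins visible) near the other end of the board; leave it where it is. Origin: centre of its flat back, on the board's top; z up, x along its 120 mm side.
- trowel: Loose steel trowel, 0.28 kg, flat on the mat, blade roughly towards the robot. Blade x -40 to 115 (front edge), y +-32.5 mm, 3 mm thick. Above it a straight wooden handle, x -50 to 50, 22 wide (y), z 55 to 79 mm, on 12 mm posts at x 35 and -30. Origin: blade underside below the handle's middle; x to the blade's front edge, z up. Centre of mass 11 mm ahead of the handle's middle.
- trowel_grip (a point): Middle of the trowel's handle, 67 mm above the blade's underside, where to grip it from above across its 22 mm width.
- mat: Fixed black rubber mat, 200 (its x) x 130 (its y) x 6 mm, on the table between robot and board. Origin: centre of its underside.
- mat_top (a point): Centre of the mat's top face, 6 mm above the table.
- vase: Bystander: loose white ceramic vase, 84 mm across at its widest, 150 mm tall. Origin: centre of its foot. Vase, cup and jar stand, in any order, off the left front corner, off the right front corner and beyond the far side of the board.
- cup: Bystander: loose terracotta cup, 76 mm across, 100 mm tall. Origin: centre of its foot.
- jar: Bystander: loose clear jar with white lid, 72 mm across, 110 mm tall. Origin: centre of its foot.
Mind the look-alikes: they are no part of the job. What is shaped like the trowel but orange or red is not meant.

How it is judged (in metres and radians):
On the way, in this order (a step that is already met when the one before it is completed fails the run):
1. the trowel raises one edge of the face-down mould to a steep tilt (angle between mould_down's own z axis and vertical between 0.6 and 1.7 rad and contact force between trowel and mould_down above 0.05 N), for 0.1 s.
2. the mould lies pattern up and still, its middle on the plaster panel (angle between mould_down's own z axis and vertical above 3.05 rad and y of mould_down_mid in the frame of panel between -0.09 and 0.09 m and x of mould_down_mid in the frame of panel between -0.07 and 0.07 m and z of mould_down_mid in the frame of panel below 0.014 m and linear speed of mould_down below 0.02 m/s), for 0.2 s.
3. the trowel stands flat on its mat (contact force between trowel and mat above 0.5 N and angle between trowel's own z axis and vertical below 0.1 rad), for 0.2 s.
At the end, for the whole second after the job is handed in: mould_down lies flat (5 degrees), pattern up, at rest, its centre within 90 mm along and 70 mm across the board of the panel centre; the trowel stands flat (6 degrees), at rest and released, with its handle middle over the mat; mould_up is within 15 mm of its start (all of step 2 and all of step 3 and x of trowel_grip in the frame of mat_top between -0.1 and 0.1 m and y of trowel_grip in the frame of mat_top between -0.065 and 0.065 m and z of trowel in the frame of mat_top below 0.006 m and linear speed of trowel below 0.02 m/s and contact force between the fingers and trowel below 0.1 N and distance of mould_up from where it was at the start of the episode below 0.015 m); the robot touches nothing.
It fails at once if the gripper or arm touches the oiled mould (contact force between any of the fingers, the arm and mould_down above 0.3 N).
It fails at once if the mould is lifted clear of the board (its centre over 110 mm above the table) (height (world z) of mould_down_mid above 0.11 m).
It fails at once if the other mould is shifted or tipped (distance of mould_up from where it was at the start of the episode above 0.015 m or angle between mould_up's own z axis and vertical above 0.15 rad).
It fails at once if the vase, cup or jar is knocked over or shifted over 20 mm (distance of any of vase, cup, jar from where it was at the start of the episode above 0.02 m or angle between any of vase, cup, jar's own z axis and vertical above 0.25 rad).
It also fails if it takes over 62 s, if anything falls off the work surface, if the arm or the gripper's body presses on something with over 40 N, if the wrist force passes 120 N, or if a joint passes its speed limit or range.

## Working session

There is one attempt and no reset: what is moved stays moved. The work goes in short steps, Python scripts to look and compute and a shell command to move; the robot and the scene stay as the last step left them, time stands still between calls to the robot, and variables do not carry over. Pictures are saved under pics/ and viewed, about 8 in all and at most 12, crops included, and the job is handed in when it is done.

```bash
mkdir -p pics; python3 - <<'E'
from plant import r
import cv2,numpy as np
print(r.get_state())
ims=[]
for c in("scene","top"):
    p,d=r.capture(c); i=r.camera_info(c); print(c,i)
    cv2.imwrite(f"pics/{c}0.png",p); np.save(f"pics/{c}0.npy",d)
    for q in("trowel","mould_down","mould_up","mat","board"):
        print(c,q,[(round(x["score"],2),[int(v) for v in x["rect"]]) for x in r.look_for(q,c)[:3]])
E
```

```text
{'time_s': 0.0, 'joints': array([ 8.72664302e+01,  2.05914626e+01,  6.31550078e-01, -2.06923695e-02,
       -7.01385932e+01, -1.65039380e+01]), 'qd': array([ 0.03082267, -0.06271713,  0.09818845,  0.10906888,  0.05374153,
       -0.05859672]), 'joint_torque': array([-3.15200650e-04, -5.82704079e+01,  2.93067098e+01,  6.99781626e+00,
        6.93427603e-03, -1.61124613e-04]), 'tcp_pos': array([0.22227816, 0.63672217, 0.18820378]), 'eef_rot': array([  95.33498645,   89.89959139, -103.9095682 ]), 'contact_force': array([ 0.1604198 , -0.05305084, -0.295157  ]), 'moment': array([ 0.03033235, -0.00992386,  0.04577375]), 'gripper_width': 0.08764469392068762}
scene {'fovy': 45.20826270925154, 'cx': 258.67344287182914, 'cy': 186.82657543659076, 'camera_from_world': array([[-0.86752484,  0.49707002, -0.0179454 ,  0.45187377],
       [ 0.38947114,  0.65640944, -0.6460951 , -0.15238034],
       [-0.30937498, -0.56749277, -0.76304592,  1.59788978],
       [ 0.        ,  0.        ,  0.        ,  1.        ]])}
scene trowel [(0.86, [257, 156, 302, 192]), (0.63, [404, 224, 433, 276]), (0.61, [260, 
[... 303 characters left out ...]
472, 'camera_from_world': array([[ 8.92944225e-04, -9.99998009e-01, -1.78481455e-03,
         9.79827065e-03],
       [-9.86837583e-01, -5.92563613e-04, -1.61713432e-01,
         5.06369257e-01],
       [ 1.61712053e-01,  1.90572316e-03, -9.86836147e-01,
         1.58689528e+00],
       [ 0.00000000e+00,  0.00000000e+00,  0.00000000e+00,
         1.00000000e+00]])}
top trowel [(0.98, [338, 273, 393, 302]), (0.92, [109, 267, 161, 311]), (0.91, [256, 205, 287, 260])]
top mould_down [(0.71, [200, 151, 230, 185]), (0.51, [259, 209, 286, 261])]
top mould_up [(0.76, [285, 150, 325, 193])]
top mat [(0.71, [257, 205, 297, 268]), (0.39, [260, 208, 288, 259]), (0.2, [180, 132, 341, 204])]
top board []
```

View pics/top0.png

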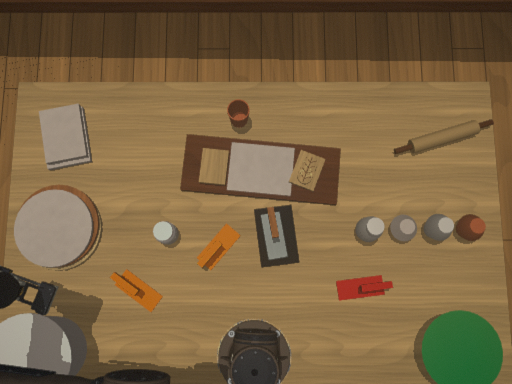

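View pics/scene0.png

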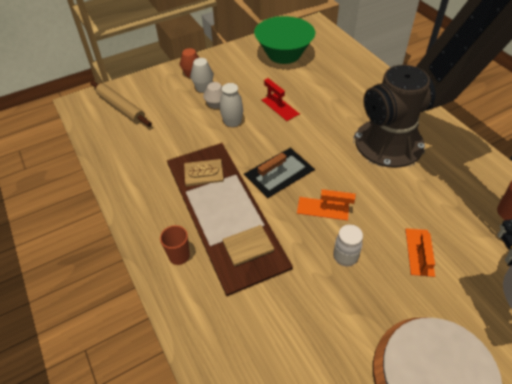

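```bash
cat > h.py <<'E'
import numpy as np,cv2
from plant import r
from scipy.spatial.transform import Rotation as R
def cam(c):
    i=r.camera_info(c); return 192/np.tan(np.radians(i["fovy"]/2)),i["cx"],i["cy"],np.linalg.inv(i["camera_from_world"])
def onplane(c,pix,z,C=None):
    f,cx,cy,T=C or cam(c); p=np.atleast_2d(np.asarray(pix,float))
    d=np.c_[(p[:,0]-cx)/f,(p[:,1]-cy)/f,np.ones(len(p))]@T[:3,:3].T; o=T[:3,3]
    return o+d*((z-o[2])/d[:,2])[:,None]
def rect(c,mask,z,C=None):
    "min-area rectangle of a mask on plane z: centre, sizes(mm), angle of long side"
    n,l,s,_=cv2.connectedComponentsWithStats(mask.astype(np.uint8)); k=1+np.argmax(s[1:,4]); v,u=np.nonzero(l==k)
    w=onplane(c,np.c_[u,v],z,C)[:,:2]*1000
    (x,y),(a,b),t=cv2.minAreaRect(w.astype(np.float32))
    if a<b:a,b,t=b,a,t+90
    return np.round([x,y,a,b,(t+90)%180-90],1)
def tool():
    s=r.get_state(); return s["tcp_pos"],R.from_euler("xyz",s["eef_rot"],degrees=True).as_matrix(),s
E
python3 - <<'E'
from h import *
p,Rm,s=tool(); print(Rm.round(3))
r.capture("top")
for q,z in(("mould_down",.038),("mould_up",.03),("trowel",.009),("mat",.006),("vase",.1),("cup",.1),("jar",.11),("board",.018)):
    for m in r.masks_of(q,"top")[:5]:
        print(q,round(m["score"],2),[int(v) for v in m["rect"]],rect("top",m["pixels"],z))
print("board",onplane("top",[(187,136),(341,148),(337,203),(181,192)],.018).round(3))
print("mat",onplane("top",[(255,209),(291,206),(298,262),(260,267)],.006).round(3))
print("handle",onplane("top",[(269,207),(276,241)],.085).round(3))
p,d=r.capture("wrist"); cv2.imwrite("pics/w0.png",p); print(r.camera_info("wrist"))
E
```

```text
[[-0.    -0.33  -0.944]
 [-0.    -0.944  0.33 ]
 [-1.     0.    -0.   ]]
mould_down 0.71 [198, 148, 231, 183] [630.5 137.1 122.9  90.5  -6.2]
mould_up 0.69 [288, 152, 324, 190] [ 617.8 -181.2  120.8   93.4  -23.8]
trowel 0.97 [113, 268, 159, 312] [220.4 395.8 183.1  64.5  54.3]
trowel 0.86 [194, 225, 240, 269] [353.6 123.4 166.9  67.2 -41.7]
trowel 0.84 [260, 205, 285, 258] [406.5 -65.7 175.8  67.7   8.9]
trowel 0.79 [336, 273, 392, 300] [ 224.2 -370.6  185.1   65.   -82.3]
vase 0.58 [353, 216, 386, 239] [ 412.8 -371.2   95.3   78.2  -46.1]
cup 0.75 [228, 102, 251, 125] [7.974e+02 5.220e+01 9.090e+01 6.700e+01 1.000e-01]
cup 0.68 [151, 219, 177, 241] [397.1 283.3  84.5  68.4  63.8]
jar 0.73 [148, 222, 176, 243] [396.1 281.6  84.   67.9  63.8]
board 0.97 [180, 134, 339, 203] [624.9 -23.9 540.  204.   84.6]
board 0.68 [197, 147, 227, 184] [636.9 138.1 127.1  92.3  -5.7]
board [[ 0.742  0.232  0.018]
 [ 0.699 -0.305  0.018]
 [ 0.506 -0.285  0.018]
 [ 0.543  0.249  0.018]]
mat [[ 0.486 -0.005  0.006]
 [ 0.497 -0.129  0.006]
 [ 0.306 -0.15   0.006]
 [ 0.289 -0.022  0.006]]
handle [[ 0.481 -0.05   0.085]
 [ 0.37  -0.073  0.085]]
{'fovy': 64.43833508363778, 'cx': 252.65145976104748, 'cy': 191.08356804994312, 'camera_from_world': array([[-3.29137119e-01, -9.44281717e-01, -8.91806056e-04,
         6.75498607e-01],
       [-9.09473630e-01,  3.16750133e-01,  2.69308501e-01,
        -3.32259276e-02],
       [-2.54020614e-01,  8.94504982e-02, -9.63053548e-01,
         3.89778725e-01],
       [ 0.00000000e+00,  0.00000000e+00,  0.00000000e+00,
         1.00000000e+00]])}
```

```bash
python3 -m creep '[[0,0,0,-0.75,2.5,-4.2,100],[0,0,0,-0.75,2.5,-4.2,100],[0,0,0,-0.75,2.5,-4.2,100],[0,0,0,-0.75,2.5,-4.2,100],[0,0,0,-0.75,2.5,-4.2,100],[0,0,0,-0.75,2.5,-4.2,100],[0,0,0,-0.75,2.5,-4.2,100],[0,0,0,-0.75,2.5,-4.2,100]]'
python3 -m creep '[[0.147,0,0,0,0,0,100],[0.147,0,0,0,0,0,100],[0.147,0,0,0,0,0,100],[0.147,0,0,0,0,0,100],[0.147,0,0,0,0,0,100],[0.147,0,0,0,0,0,100],[0.147,0,0,0,0,0,100],[0.147,0,0,0,0,0,100]]'
python3 -m creep '[[0.147,0,0,0,0,0,100],[0.147,0,0,0,0,0,100],[0.147,0,0,0,0,0,100],[0.147,0,0,0,0,0,100],[0.147,0,0,0,0,0,100],[0.147,0,0,0,0,0,100],[0.147,0,0,0,0,0,100],[0.147,0,0,0,0,0,100]]'
python3 -m creep '[[0.147,0,0,0,0,0,100],[0.147,0,0,0,0,0,100],[0,0,0,0,0,0,100]]'
python3 - <<'E'
from h import *
p,Rm,s=tool(); print(p,Rm.round(3),s["joints"].round(1))
C=cam("wrist");P,d=r.capture("wrist"); cv2.imwrite("pics/w1.png",P); np.save("pics/w1.npy",d)
for q,z in(("mould_down",.038),("trowel",.009),("mat",.006),("board",.018)):
    for m in r.masks_of(q,"wrist")[:3]:
        print(q,round(m["score"],2),[int(v) for v in m["rect"]],rect("wrist",m["pixels"],z,C))
E
```

```text
time_s: 1.9
tcp_pos: [0.4747, 0.3361, 0.2499]
eef_rot: [-110.8, 90.0, 50.0]
contact_force: [1.4, 0.4, 0.5]
gripper_width: 0.0876
time_s: 2.7
tcp_pos: [0.4738, 0.3377, 0.2493]
eef_rot: [-28.4, 90.0, 64.6]
contact_force: [0.1, -0.5, -0.0]
gripper_width: 0.0875
time_s: 3.5
tcp_pos: [0.4738, 0.3377, 0.2493]
eef_rot: [29.9, 90.0, 55.6]
contact_force: [-0.3, -0.2, -0.1]
gripper_width: 0.0875
time_s: 3.8
tcp_pos: [0.4737, 0.3377, 0.2492]
eef_rot: [60.4, 90.0, 69.4]
contact_force: [-0.3, 0.3, 0.3]
gripper_width: 0.0875
[0.47373023 0.33770989 0.24922308] [[ 0.    -0.157  0.988]
 [ 0.     0.988  0.157]
 [-1.     0.     0.   ]] [  54.7    9.9   -6.    -0.   -74.1 -135.7]
mould_down 0.73 [71, 199, 139, 253] [605.6 142.   93.4  73.5  84.1]
trowel 0.96 [321, 0, 387, 26] [271.6 425.5  60.8  29.6 -80.9]
trowel 0.81 [49, 0, 163, 109] [356.3 117.3 154.   84.5 -39.8]
mat 0.97 [1, 20, 18, 133] [424.4  -5.3 136.1  23.5  -3.6]
board 0.77 [0, 154, 189, 316] [583.5 118.4 271.9 101.5  86.4]
```

View pics/w1.png

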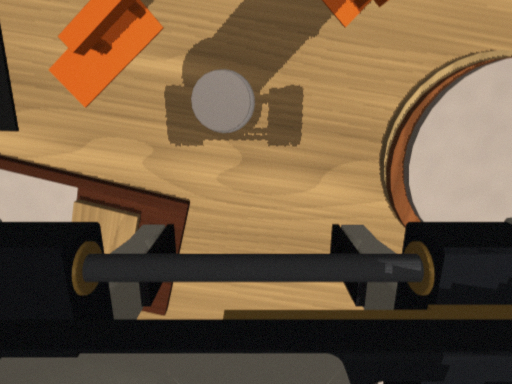

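```bash
python3 -m creep '[[0,0,0,0,-4.87,-0.44,100],[0,0,0,0,-4.87,-0.44,100],[0,0,0,0,-4.87,-0.44,100],[0,0,0,0,-4.87,-0.44,100],[0,0,0,0,-4.87,-0.44,100],[0,0,0,0,-4.87,-0.44,100],[0,0,0,0,-4.87,-0.44,100],[0,0,0,0,-4.87,-0.44,100]]'
python3 -m creep '[[0,0,0,0,0,0,100],[0,0,0,0,0,0,100]]'
python3 - <<'E'
from h import *
p,Rm,s=tool(); print(p,Rm.round(3),s["joints"].round(1))
C=cam("wrist");P,d=r.capture("wrist"); cv2.imwrite("pics/w2.png",P)
for q,z in(("trowel",.009),("mat",.006)):
    for m in r.masks_of(q,"wrist")[:3]:
        print(q,round(m["score"],2),[int(v) for v in m["rect"]],rect("wrist",m["pixels"],z,C))
hsv=cv2.cvtColor(P,cv2.COLOR_BGR2HSV); np.save("pics/C.npy",np.array(C,dtype=object),allow_pickle=True)
E
```

```text
time_s: 4.85
tcp_pos: [0.5008, -0.0544, 0.2496]
eef_rot: [1.4, 89.9, 10.7]
contact_force: [0.5, 0.5, 0.5]
gripper_width: 0.0878
time_s: 5.05
tcp_pos: [0.5009, -0.0538, 0.2492]
eef_rot: [58.6, 90.0, 67.7]
contact_force: [-0.5, 0.1, -0.1]
gripper_width: 0.0874
[ 0.50088112 -0.05380502  0.24915599] [[ 0.    -0.157  0.988]
 [ 0.     0.988  0.157]
 [-1.     0.     0.   ]] [ 16.2   2.1 -14.8  -0.  -73.  -97.2]
trowel 0.78 [228, 14, 279, 159] [408.9 -65.9 178.3  67.4  10.1]
trowel 0.69 [334, 7, 502, 134] [338.6 138.2 216.6  65.3 -41. ]
mat 0.74 [200, 0, 303, 157] [399.  -76.1 198.9 132.    7.3]
```

View pics/w2.png

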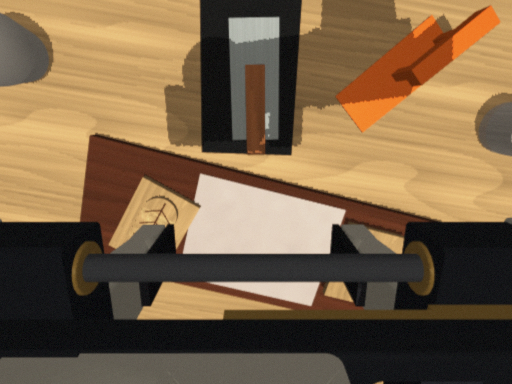

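```bash
python3 - <<'E'
from h import *
C=cam("wrist")
a,b=onplane(0,[(255.5,64.5),(257.2,154)],.085,C); print(a,b,(a+b)/2,np.linalg.norm(a-b),np.degrees(np.arctan2(*(b-a)[1::-1])))
q=onplane(0,[(229,18),(279,17),(231.5,140),(278.5,139)],.009,C); print(q)
print(onplane(0,[(200,153),(292,155)],.006,C))
p,Rm,s=tool()
m=(a+b)/2
print("shift cm",Rm.T@(np.r_[m[:2],.054]-p)*100)
E
```

```text
[ 0.38626026 -0.0668112   0.085     ] [ 0.48338733 -0.04864678  0.085     ] [ 0.4348238  -0.05772899  0.085     ] 0.09881100156650262 10.59292641077991
[[ 0.32800744 -0.11016892  0.009     ]
 [ 0.3165441  -0.04715155  0.009     ]
 [ 0.48102004 -0.08489048  0.009     ]
 [ 0.46888336 -0.01930065  0.009     ]]
[[ 0.50717717 -0.12732843  0.006     ]
 [ 0.48859379  0.00452932  0.006     ]]
shift cm [19.51648629  0.46038655 -6.63907359]
```

```bash
python3 -m creep '[[0,0,0,2,0.23,-3.32,100],[0,0,0,2,0.23,-3.32,100],[-0.027,0,0,3,0,0,100],[0,0,0,4,0,0,100],[0,0,0,4,0,0,100],[0,0,0,3,0,0,100],[0,0,0,1.5,0,0,100],[0,0,0,0,0,0,100]]' 40
python3 -m creep '[[0,0,0,0,0,0,0],[0,0,0,0,0,0,0],[0,0,0,0,0,0,0],[0,0,0,0,0,0,0],[0,0,0,0,0,0,0],[0,0,0,0,0,0,0],[0,0,0,0,0,0,0]]' 60
```

```text
time_s: 6.0
tcp_pos: [0.4332, -0.0577, 0.0523]
eef_rot: [-176.8, 89.8, -165.9]
contact_force: [-0.1, -0.5, 0.6]
gripper_width: 0.0876
time_s: 6.7
tcp_pos: [0.4347, -0.0586, 0.0543]
eef_rot: [12.6, 90.0, 23.3]
contact_force: [0.0, 0.4, 0.4]
gripper_width: 0.0368
```

```bash
python3 -m creep '[[0,0,0,0,0,0,0],[0,0,0,0,0,0,0],[0,0,0,0,0,0,0],[0,0,0,0,0,0,0],[0,0,0,0,0,0,0]]' 60
python3 -m creep '[[0,0,0,-1,0,0,0],[0,0,0,-3,0,0,0],[0,0,0,-4,0,0,0],[0,0,0,-4,0,0,0],[0,0,0,-4,0,0,0],[0,0,0,-3,0,0,0],[0,0,0,-1,0,0,0],[0,0,0,0,0,0,0]]' 60
python3 - <<'E'
from h import *
p,Rm,s=tool(); print(p,Rm.round(3),s["joints"].round(1))
P,d=r.capture("wrist"); cv2.imwrite("pics/w3.png",P)
E
```

```text
time_s: 7.2
tcp_pos: [0.4347, -0.0585, 0.0541]
eef_rot: [-154.5, 90.0, -143.8]
contact_force: [0.2, -0.2, 0.1]
gripper_width: 0.0012
time_s: 8.0
tcp_pos: [0.4354, -0.0584, 0.2561]
eef_rot: [4.6, 89.8, 15.3]
contact_force: [0.2, -0.2, -1.3]
gripper_width: 0.0005
[ 0.43541274 -0.05838835  0.25607667] [[ 0.004 -0.186  0.983]
 [ 0.001  0.983  0.186]
 [-1.     0.     0.004]] [ 18.3  -5.  -20.8   0.  -73.9 -97.6]
```

View pics/w3.png

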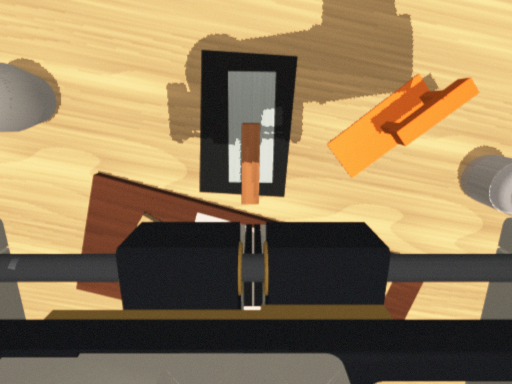

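```bash
python3 - <<'E'
from h import *
C=cam("wrist"); P,d=r.capture("wrist"); f,cx,cy,T=C
def pt(u,v):
    z=float(np.median(d[v-1:v+2,u-1:u+2])); return (T@[(u-cx)/f*z,(v-cy)/f*z,z,1])[:3].round(4)
for u,v in[(250,126),(250,150),(250,175),(250,200),(250,210),(235,90),(235,180),(205,120),(180,40),(253,245)]: print(u,v,pt(u,v))
Ct=cam("top"); P2,D=r.capture("top"); f,cx,cy,T=Ct; d=D
for u,v in[(270,210),(272,222),(274,235),(275,250),(292,240)]: print("top",u,v,pt(u,v))
E
```

```text
250 126 [ 0.3869 -0.0701  0.0844]
250 150 [ 0.4146 -0.065   0.0854]
250 175 [ 0.4447 -0.0593  0.0854]
250 200 [ 0.4763 -0.0534  0.0854]
250 210 [ 0.5187 -0.0462  0.0006]
235 90 [ 0.3481 -0.0989  0.0106]
235 180 [ 0.4734 -0.0773  0.0095]
205 120 [ 0.3957 -0.134   0.0069]
180 40 [ 0.2986 -0.183   0.0007]
253 245 [ 0.5677 -0.0321  0.0193]
top 270 210 [ 0.3827 -0.0301  0.6927]
top 272 222 [ 0.3964 -0.0474  0.3793]
top 274 235 [ 0.3896 -0.0662  0.085 ]
top 275 250 [ 0.3458 -0.0727  0.0111]
top 292 240 [ 0.3798 -0.1307  0.009 ]
```

```bash
python3 - <<'E'
from h import *
p,Rm,s=tool()
for c in("wrist","scene"):
    i=r.camera_info(c); f=192/np.tan(np.radians(i["fovy"]/2))
    for n,o in(("tcp",[0,0,0]),("hold",[-.019,0,0]),("y+44",[0,.044,0]),("y-44",[0,-.044,0])):
        q=i["camera_from_world"]@np.r_[p+Rm@o,1]; print(c,n,(q[:2]/q[2]*f+[i["cx"],i["cy"]]).round(1),q[2].round(3))
w,dw=r.capture("wrist")
print((dw[220:330:8,253]).round(3),dw[220:330:8,200].round(3))
P,d=r.capture("scene"); cv2.imwrite("pics/s1.png",cv2.resize(P[60:260,150:416],None,fx=3,fy=3))
E
```

```text
wrist tcp [252.2 215.8] 0.208
wrist hold [252.2 226.5] 0.19
wrist y+44 [316.6 215.9] 0.208
wrist y-44 [187.8 215.8] 0.208
scene tcp [273.5 121.3] 1.304
scene hold [273.5 116.2] 1.289
scene y+44 [284.  129.2] 1.282
scene y-44 [263.3 113.6] 1.326
[0.466 0.463 0.466 0.469 0.472 0.086 0.083 0.083 0.488 0.49  0.13  0.5
 0.074 0.069] [0.46  0.088 0.083 0.077 0.077 0.075 0.076 0.077 0.078 0.079 0.079 0.079
 0.075 0.069]
```

View pics/s1.png

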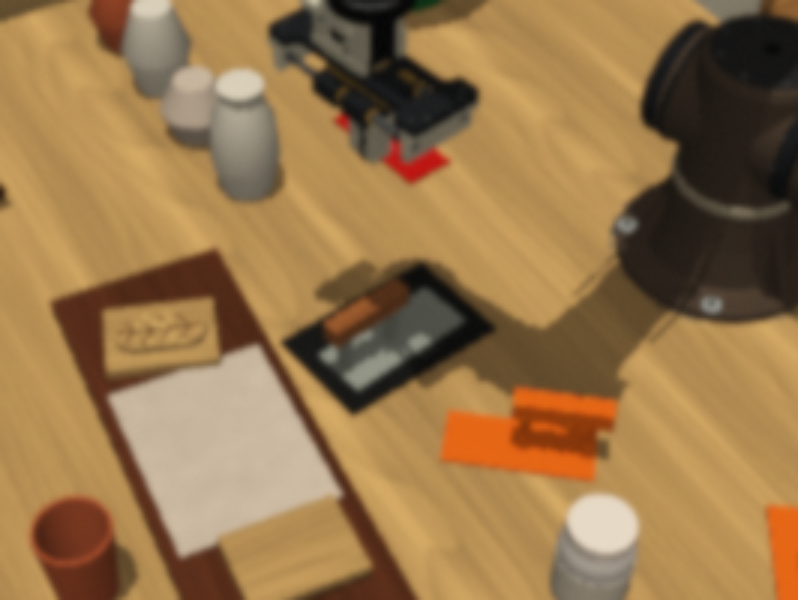

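```bash
python3 - <<'E'
from h import *
p,Rm,s=tool()
for c in("scene","wrist","top"):
    f,cx,cy,T=cam(c); P,d=r.capture(c); v,u=np.nonzero(d>0); z=d[v,u]
    w=np.c_[(u-cx)/f*z,(v-cy)/f*z,z,np.ones(len(z))]@T.T
    t=(w[:,:3]-p)@Rm*1000
    k=(abs(t[:,1])<110)&(abs(t[:,2])<60)&(t[:,0]>-150)&(t[:,0]<100); t=t[k]
    o=np.argsort(-t[:,0]); print(c,len(t)); print(t[o[:200:20]].round(0)) if len(t) else 0
    for y in range(-100,101,25):
        q=t[abs(t[:,1]-y)<12]; print(y,len(q),np.percentile(q[:,0],[98,99.5]).round(0) if len(q)>5 else "")
E
```

```text
scene 1562
[[ -40.  -12.   10.]
 [ -47.    3.   12.]
 [ -52.    1.   10.]
 [ -57.    3.   12.]
 [ -62.  -12.    6.]
 [ -69.   -4.    9.]
 [ -75.   -8.   13.]
 [ -89.   22.   11.]
 [-107.   87.  -35.]
 [-108.  -82.   31.]]
-100 46 [-115. -112.]
-75 165 [-107. -107.]
-50 43 [-117. -117.]
-25 114 [-46. -44.]
0 185 [-42. -40.]
25 370 [-50. -45.]
50 102 [-118. -116.]
75 285 [-107. -106.]
100 178 [-111. -110.]
wrist 63057
[[-37.   4.  -9.]
 [-40.   2.  -9.]
 [-42.   4. -10.]
 [-43.  -2.  -9.]
 [-44.   4. -11.]
 [-45.  -4. -10.]
 [-46.  -6. -10.]
 [-47.  -2.  -9.]
 [-49.   1.  -9.]
 [-50.   5. -11.]]
-100 0 
-75 1742 [-104. -104.]
-50 6561 [-117. -116.]
-25 13982 [-112. -109.]
0 14244 [-56. -44.]
25 14752 [-112. -109.]
50 7234 [-117. -116.]
75 2495 [-104. -104.]
100 0 
top 493
[[-103.   -5.  -36.]
 [-116.   54.  -24.]
 [-119.   62.  -29.]
 [-122.  -67.  -29.]
 [-124.  -68.  -26.]
 [-126.  -39.  -32.]
 [-127.  -11.  -35.]
 [-129.   20.  -30.]
 [-136.  -85.  -40.]
 [-141.  -67.  -21.]]
-100 74 [-141. -133.]
-75 161 [-118. -115.]
-50 18 [-115. -115.]
-25 25 [-108. -108.]
0 21 [-106. -104.]
25 60 [-108. -106.]
50 45 [-115. -114.]
75 51 [-115. -111.]
100 16 [-137. -137.]
```

The finger tips show about 39 mm short of the reported TCP in both the scene and wrist depth. That explains the empty close above the handle, so I'll correct for it and grip again.

```bash
python3 -m creep '[[0,0,0,0,0,0,100],[0,0,0,0,0,0,100],[0,0,0,0,0,0,100],[0,0,0,0,0,0,100],[0,0,0,0,0,0,100],[0,0,0,0,0,0,100],[0,0,0,0,0,0,100],[0,0,0,2,0,0,100]]'
python3 -m creep '[[0,0,0,3,0,0,100],[0,0,0,4,0,0,100],[0,0,0,4,0,0,100],[0,0,0,4,0,0,100],[0,0,0,4,0,0,100],[0,0,0,2,0,0,100],[0,0,0,1,0,0,100],[0,0,0,0,0,0,100]]'
python3 -m creep '[[0,0,0,0,0,0,0],[0,0,0,0,0,0,0],[0,0,0,0,0,0,0],[0,0,0,0,0,0,0],[0,0,0,0,0,0,0],[0,0,0,0,0,0,0],[0,0,0,0,0,0,0],[0,0,0,0,0,0,0]]' 60
python3 -m creep '[[0,0,0,0,0,0,0],[0,0,0,0,0,0,0]]' 60
```

```text
time_s: 9.2
tcp_pos: [0.4364, -0.0584, 0.2361]
eef_rot: [-5.2, 89.7, 5.5]
contact_force: [0.9, -1.3, 0.3]
gripper_width: 0.0593
time_s: 10.0
tcp_pos: [0.4342, -0.0588, 0.0134]
eef_rot: [-171.4, 89.9, -160.7]
contact_force: [-0.5, -1.2, -0.8]
gripper_width: 0.0872
time_s: 10.8
tcp_pos: [0.4347, -0.0585, 0.0142]
eef_rot: [-135.1, 90.0, -124.4]
contact_force: [0.0, 0.3, 0.3]
gripper_width: 0.029
time_s: 11.0
tcp_pos: [0.4344, -0.0586, 0.0139]
eef_rot: [166.2, 90.0, 176.9]
contact_force: [0.5, 0.7, -2.4]
gripper_width: 0.0216
```

```bash
python3 -m creep '[[0,0,0,-1,0,0,0],[0,0,0,-2,0,0,0],[0,0,0,-3,0,0,0],[0,0,0,-3,0,0,0],[0,0,0,-3,0,0,0],[0,0,0,-2,0,0,0],[0,0,0,-1,0,0,0],[-0.1,0,0,0,0,0,0]]' 60
python3 -m creep '[[-0.14,0,0,0,0,0,0],[-0.14,0,0,0,0,0,0],[-0.14,0,0,0,0,0,0],[-0.14,0,0,0,0,0,0],[-0.14,0,0,0,0,0,0],[-0.14,0,0,0,0,0,0],[-0.14,0,0,0,0,0,0],[-0.14,0,0,0,0,0,0]]' 60
python3 -m creep '[[-0.06,0,0,0,0,0,0],[0,0,0,0,-0.88,2.1,0],[0,0,0,0,-1.76,4.15,0],[0,0,0,0,-1.76,4.15,0],[0,0,0,0,-1.76,4.15,0],[0,0,0,0,-1.76,4.15,0],[0,0,0,0,-1.76,4.15,0],[0,0,0,0,-1.76,4.15,0]]' 60
python3 -m creep '[[0,0,0,0,-1.76,4.15,0],[0,0,0,0,-1.76,4.15,0],[0,0,0,0,-1.76,4.15,0],[0,0,0,0,-0.88,2.1,0],[0,0,0,0,0,0,0],[0,0,0,0,0,0,0]]' 60
python3 - <<'E'
from h import *
p,Rm,s=tool(); print(p,Rm.round(3),s["joints"].round(1),s["gripper_width"])
C=cam("wrist");P,d=r.capture("wrist"); cv2.imwrite("pics/w4.png",P); np.save("pics/w4.npy",d)
for q,z in(("mould_down",.038),("trowel",.16)):
    for m in r.masks_of(q,"wrist")[:3]:
        print(q,round(m["score"],2),[int(v) for v in m["rect"]],rect("wrist",m["pixels"],z,C))
E
```

```text
time_s: 11.8
tcp_pos: [0.4353, -0.0583, 0.1657]
eef_rot: [1.6, 89.8, 18.0]
contact_force: [-0.0, -0.6, -2.8]
gripper_width: 0.0214
time_s: 12.6
tcp_pos: [0.4339, -0.0586, 0.1635]
eef_rot: [100.0, 89.9, -179.0]
contact_force: [-0.3, 0.3, -2.2]
gripper_width: 0.0216
time_s: 13.4
tcp_pos: [0.5765, 0.1996, 0.1633]
eef_rot: [121.0, 89.9, -155.0]
contact_force: [0.7, -0.1, -1.8]
gripper_width: 0.0218
time_s: 14.0
tcp_pos: [0.652, 0.3363, 0.1622]
eef_rot: [129.9, 89.8, -146.0]
contact_force: [0.3, -0.8, -2.8]
gripper_width: 0.0216
[0.65203419 0.33633351 0.16222973] [[-0.003 -0.995  0.103]
 [-0.002  0.103  0.995]
 [-1.     0.003 -0.002]] [ 42.4  27.    7.2  -0.  -70.4 -48.3] 0.021574133319880947
mould_down 0.89 [188, 0, 315, 17] [637.3 177.5 119.9  15.   -5.9]
trowel 0.73 [197, 25, 307, 313] [649.2 293.5 144.4  65.4  83.5]
```

View pics/w4.png

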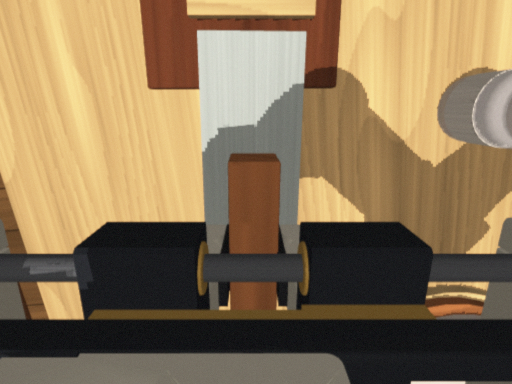

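```bash
python3 - <<'E'
from h import *
p,Rm,s=tool(); f,cx,cy,T=cam("wrist"); P=cv2.imread("pics/w4.png"); d=np.load("pics/w4.npy")
def pt(u,v):
    z=float(d[v,u]); w=(T@[(u-cx)/f*z,(v-cy)/f*z,z,1])[:3]; return w,(Rm.T@(w-p)*1000).round(1)
for u in(205,250,300):
    for v in (5,10,13,15,16,17,19,28,31,33,36,40,80): 
        w,t=pt(u,v); print(u,v,w.round(4),t,P[v,u])
E
```

```text
205 5 [0.6799 0.169  0.0396] [ 124.6  -44.8 -162.6] [125 190 228]
205 10 [0.6805 0.1731 0.0396] [ 124.6  -44.9 -158.4] [138 207 240]
205 13 [0.6808 0.1758 0.0401] [ 124.   -45.  -155.8] [138 209 241]
205 15 [0.681  0.1776 0.0407] [ 123.4  -45.  -154. ] [ 72 113 145]
205 16 [0.6815 0.1775 0.0371] [ 127.   -45.5 -154. ] [ 49  77 100]
205 17 [0.6821 0.1772 0.0329] [ 131.3  -46.1 -154.3] [47 75 97]
205 19 [0.6838 0.1756 0.0201] [ 144.1  -48.  -155.7] [35 56 98]
205 28 [0.685  0.1836 0.0202] [ 143.9  -48.3 -147.5] [ 45  69 123]
205 31 [0.6689 0.2178 0.1589] [   5.3  -28.7 -115.3] [195 206 204]
205 33 [0.6687 0.2196 0.162 ] [   2.2  -28.3 -113.6] [198 210 206]
205 36 [0.6692 0.2206 0.1595] [   4.7  -28.7 -112.5] [199 210 207]
205 40 [0.6693 0.2231 0.161 ] [   3.2  -28.6 -110. ] [201 211 208]
205 80 [0.6726 0.2453 0.1611] [  3.1 -29.5 -87.6] [202 214 209]
250 5 [0.6382 0.1737 0.0406] [ 123.6   -2.8 -162.3] [138 206 239]
250 10 [0.6386 0.1777 0.0402] [ 124.    -2.8 -158.3] [128 195 232]
250 13 [0.6389 0.1803 0.0408] [ 123.3   -2.8 -155.6] [132 198 234]
250 15 [0.6391 0.1818 0.0402] [ 124.   
[... 785 characters left out ...]
[ 125.1   44.1 -156.1] [139 208 241]
300 15 [0.5923 0.1865 0.0392] [ 125.    44.2 -154.4] [ 85 132 166]
300 16 [0.5919 0.1867 0.0367] [ 127.6   44.6 -154.2] [ 54  84 108]
300 17 [0.5915 0.1868 0.0336] [ 130.7   45.  -154.1] [ 49  77 100]
300 19 [0.5893 0.1854 0.0198] [ 144.4   47.  -155.8] [34 52 94]
300 28 [0.5896 0.1933 0.0187] [ 145.5   47.5 -147.9] [ 42  65 117]
300 31 [0.5901 0.1964 0.0206] [ 143.7   47.4 -144.7] [142 158 172]
300 33 [0.6123 0.2245 0.1576] [   6.6   28.3 -114.5] [196 207 204]
300 36 [0.6128 0.2266 0.16  ] [   4.2   28.  -112.4] [198 209 206]
300 40 [0.6127 0.2286 0.1588] [   5.4   28.3 -110.4] [197 206 205]
300 80 [0.6142 0.2513 0.159 ] [  5.2  29.2 -87.7] [200 212 208]
```

```bash
python3 -m creep '[[0,0,0,1,0,0,0],[0,0,0,2,0,0,0],[0,0,0,3,0,0,0],[0,0,0,3,0,0,0],[0,0,0,2,0,0,0],[0,0,0,1,0,0,0],[0,0,0,0.5,0,0,0],[0,0,0,0,0,0,0]]' 60
python3 - <<'E'
from h import *
p,Rm,s=tool(); f,cx,cy,T=cam("wrist"); P,d=r.capture("wrist"); print(p,Rm.round(3)[:,0],s["contact_force"])
v,u=np.nonzero(d>0); z=d[v,u]; w=np.c_[(u-cx)/f*z,(v-cy)/f*z,z,np.ones(len(z))]@T.T
t=(w[:,:3]-p)@Rm*1000
for y in(-25,0,25):
  for zz in range(-180,-70,8):
    q=t[(abs(t[:,1]-y)<6)&(abs(t[:,2]-zz)<3)]
    print(y,zz,np.median(q[:,0]).round(1) if len(q) else "-",end="; ")
  print()
q=t[(t[:,0]<15)&(abs(t[:,1])<25)&(t[:,2]<-80)&(t[:,0]>0)]; print(q[:,2].min())
q=t[(t[:,0]<15)&(abs(t[:,1])<25)&(t[:,2]<-135)]; print(q[:,2].max())
cv2.imwrite("pics/w5.png",P)
E
```

```text
time_s: 14.95
tcp_pos: [0.653, 0.3363, 0.0393]
eef_rot: [-94.3, 90.0, -10.3]
contact_force: [-0.4, -0.2, -2.3]
gripper_width: 0.0218
[0.65299742 0.33627663 0.03926323] [ 0. -0. -1.] [-0.43392412 -0.19258031 -2.32798793]
-25 -180 -; -25 -172 -; -25 -164 -; -25 -156 -; -25 -148 -; -25 -140 -; -25 -132 21.0; -25 -124 20.9; -25 -116 3.6; -25 -108 3.6; -25 -100 3.5; -25 -92 3.5; -25 -84 3.5; -25 -76 3.5; 
0 -180 -; 0 -172 -; 0 -164 -; 0 -156 -; 0 -148 -; 0 -140 -; 0 -132 21.1; 0 -124 21.0; 0 -116 4.3; 0 -108 4.0; 0 -100 4.1; 0 -92 4.0; 0 -84 4.0; 0 -76 4.2; 
25 -180 -; 25 -172 -; 25 -164 -; 25 -156 -; 25 -148 -; 25 -140 -; 25 -132 21.0; 25 -124 21.2; 25 -116 4.7; 25 -108 4.6; 25 -100 4.6; 25 -92 4.7; 25 -84 4.5; 25 -76 4.6; 
-115.37715066243581Traceback (most recent call last):
  File "<stdin>", line 11, in <module>
    return umr_maximum(a, axis, None, out, keepdims, initial, where)
ValueError: zero-size array to reduction operation maximum which has no identity
```

```bash
python3 -m creep '[[0,0,0,0.8,0,0,0],[0,0,0,0.42,0,0,0],[0,0,0,0,0,0,0],[0,0,0,0,0,-1.5,0],[0,0,0,0,0,-1.5,0],[0,0,0,0,0,-0.5,0],[0,0,0,0,0,0,0]]' 60
python3 - <<'E'
from h import *
p,Rm,s=tool(); f,cx,cy,T=cam("wrist"); P,d=r.capture("wrist"); print(p,Rm.round(3)[:,0],s["contact_force"])
v,u=np.nonzero(d>0); z=d[v,u]; w=np.c_[(u-cx)/f*z,(v-cy)/f*z,z,np.ones(len(z))]@T.T
t=(w[:,:3]-p)@Rm*1000
q=t[(abs(t[:,2]+40)<80)&(abs(t[:,1])>40)&(abs(t[:,1])<60)&(t[:,0]>0)&(t[:,0]<20)]; print(np.median(q[:,0]))
E
python3 -m creep '[[0,0,0,0,0,-0.8,0],[0,0,0,0,0,-0.6,0],[0,0,0,0,0,-0.4,0],[0,0,0,0,0,-0.2,0],[0,0,0,0,0,0,0],[0,0,0,0,0,0,0]]' 60
python3 - <<'E'
from h import *
p,Rm,s=tool(); f,cx,cy,T=cam("wrist"); P,d=r.capture("wrist"); print(p,Rm.round(3),s["contact_force"],s["joints"].round(1))
cv2.imwrite("pics/w6.png",P[:230])
P,d=r.capture("scene"); cv2.imwrite("pics/s2.png",cv2.resize(P[120:320,130:396],None,fx=3,fy=3))
E
```

```text
time_s: 15.7
tcp_pos: [0.6494, 0.3002, 0.0274]
eef_rot: [-52.0, 90.0, 32.0]
contact_force: [-0.0, 0.2, -2.4]
gripper_width: 0.0218
[0.64940552 0.30024868 0.02744194] [ 0.  0. -1.] [-0.03021759  0.17983468 -2.37553194]
9.156286239679853
time_s: 16.35
tcp_pos: [0.6472, 0.2818, 0.027]
eef_rot: [-44.1, 90.0, 39.9]
contact_force: [0.9, -0.6, -2.9]
gripper_width: 0.0218
[0.64724912 0.2818346  0.02697193] [[ 0.    -0.995  0.104]
 [ 0.     0.104  0.995]
 [-1.    -0.     0.   ]] [ 0.85114084 -0.57215785 -2.86671217] [ 39.3  30.5  -5.8  -0.  -53.7 -45.3]
```

View pics/s2.png

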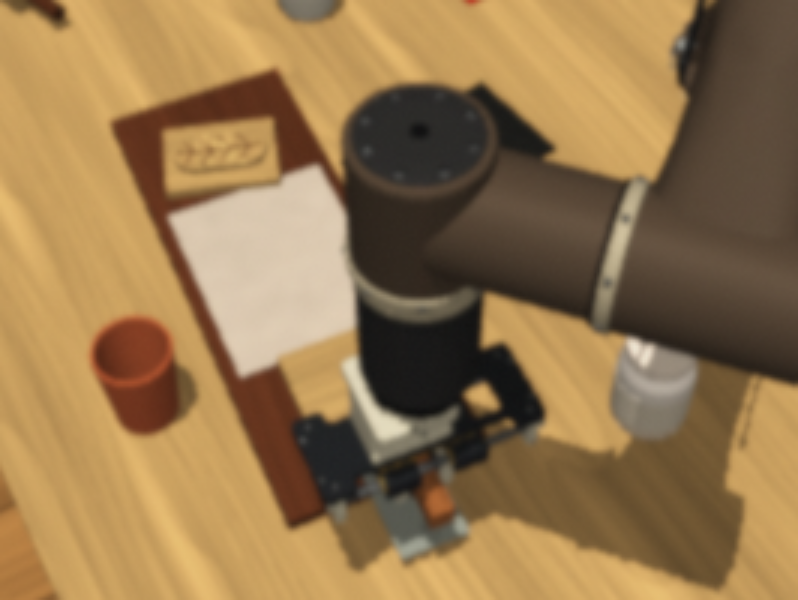

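```bash
python3 -m creep '[[0,0,0,-0.32,0,0,0],[0,0,0,-0.98,0,-0.3,0],[0,0,0,-0.98,0,-0.38,0],[0,0,0,-0.82,0,-0.55,0],[0,0,0,-0.82,0,-0.55,0],[0,0,0,-0.82,0,-0.55,0],[0,0,0,0,0,0,0]]' 60
python3 - <<'E'
from h import *
p,Rm,s=tool(); f,cx,cy,T=cam("wrist"); P,d=r.capture("wrist"); print(p,Rm.round(3)[:,0],s["contact_force"],s["gripper_width"])
v,u=np.nonzero(d>0); z=d[v,u]; w=np.c_[(u-cx)/f*z,(v-cy)/f*z,z,np.ones(len(z))]@T.T
t=(w[:,:3]-p)@Rm*1000
for y in(-45,0,45):
  for zz in range(-150,-70,6):
    q=t[(abs(t[:,1]-y)<6)&(abs(t[:,2]-zz)<3)]
    print(zz,np.median(q[:,0]).round(1) if len(q) else "-",end="; ")
  print()
cv2.imwrite("pics/w7.png",P)
P,d=r.capture("top"); cv2.imwrite("pics/t2.png",cv2.resize(P[120:280,140:353],None,fx=3,fy=3))
E
```

```text
time_s: 17.15
tcp_pos: [0.6455, 0.2581, 0.0763]
eef_rot: [-53.4, 89.9, 30.6]
contact_force: [0.3, 0.8, -2.7]
gripper_width: 0.0212
[0.64551568 0.25810843 0.07634243] [ 0.002  0.001 -1.   ] [ 0.2990351   0.75854079 -2.68197891] 0.021204700851343072
-150 -; -144 -; -138 -; -132 1.3; -126 -2.8; -120 -8.6; -114 -11.9; -108 -7.2; -102 58.0; -96 57.9; -90 58.0; -84 58.0; -78 57.9; -72 58.0; 
-150 -; -144 -; -138 -; -132 2.6; -126 -1.7; -120 -7.8; -114 -12.5; -108 -7.9; -102 4.1; -96 4.2; -90 4.2; -84 4.1; -78 4.2; -72 4.1; 
-150 -; -144 -; -138 -; -132 3.4; -126 -0.8; -120 -7.1; -114 -11.8; -108 -8.4; -102 57.6; -96 57.9; -90 57.8; -84 58.0; -78 57.9; -72 57.9;
```

View pics/w7.png

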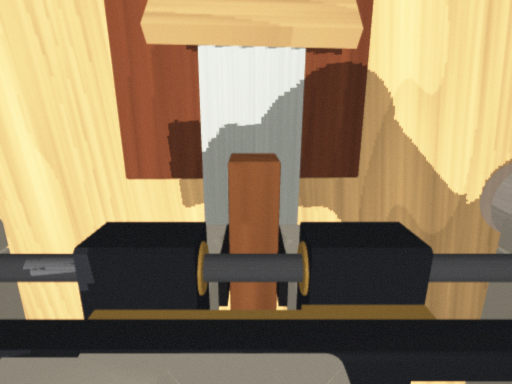

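```bash
python3 -m creep '[[0,0,0,-0.68,0,-0.77,0],[0,0,0,-0.68,0,-0.77,0],[0,0,0,-0.43,0,-0.89,0],[0,0,0,-0.43,0,-0.89,0],[0,0,0,-0.15,0,-0.8,0],[0,0,0,-0.15,0,-0.6,0],[0,0,0,-0.05,0,-0.4,0],[0,0,0,0,0,0,0]]' 60
python3 - <<'E'
from h import *
p,Rm,s=tool(); f,cx,cy,T=cam("wrist"); P,d=r.capture("wrist"); print(p,Rm.round(3)[:,0],s["contact_force"],s["gripper_width"])
v,u=np.nonzero(d>0); z=d[v,u]; w=np.c_[(u-cx)/f*z,(v-cy)/f*z,z,np.ones(len(z))]@T.T
t=(w[:,:3]-p)@Rm*1000
for y in(-45,0,45):
  for zz in range(-160,-90,5):
    q=t[(abs(t[:,1]-y)<6)&(abs(t[:,2]-zz)<3)]
    print(zz,np.percentile(q[:,0],[5,95]).round(1) if len(q) else "-",end="; ")
  print()
cv2.imwrite("pics/w8.png",P)
E
```

```text
time_s: 18.05
tcp_pos: [0.6394, 0.207, 0.1001]
eef_rot: [141.4, 90.0, -134.6]
contact_force: [-0.6, 0.2, -2.4]
gripper_width: 0.0217
[0.63940303 0.20698306 0.10009618] [-0. -0. -1.] [-0.64400449  0.24082083 -2.43621785] 0.021675554071218232
-160 -; -155 -; -150 -; -145 -; -140 -; -135 -; -130 [-9.2 -7.1]; -125 [-9.6 -7.1]; -120 [-9.4 20.4]; -115 [-8.5 27.4]; -110 [16.5 82.1]; -105 [80.8 83. ]; -100 [80.8 83.3]; -95 [80.6 82.9]; 
-160 -; -155 [81.1 82.4]; -150 -; -145 -; -140 -; -135 -; -130 [-8.8 -7. ]; -125 [-9.4 -7. ]; -120 [-9.3 -7.2]; -115 [-8.7  5.2]; -110 [2.9 5.3]; -105 [2.9 5.2]; -100 [3.  5.2]; -95 [2.9 5.2]; 
-160 -; -155 [80.  83.2]; -150 [79.3 79.8]; -145 -; -140 -; -135 -; -130 [-7.1 -6.3]; -125 [-9.4 -6.9]; -120 [-9.3 -7. ]; -115 [-8.7 25.7]; -110 [17.4 82.4]; -105 [20.2 82.8]; -100 [80.9 82.9]; -95 [80.7 82.8];
```

```bash
python3 -m creep '[[0,0,0,0,0,-0.6,0],[0,0,0,0,0,-0.6,0],[0,0,0,0,0,-0.5,0],[0,0,0,0,0,-0.5,0],[0,0,0,0,0,-0.5,0],[0,0,0,0,0,0,0],[0,0,0,0,0,0,0],[0,0,0,0,0,0,0]]' 60
python3 - <<'E'
from h import *
p,Rm,s=tool(); f,cx,cy,T=cam("wrist"); P,d=r.capture("wrist"); print(p,s["contact_force"],s["gripper_width"])
v,u=np.nonzero(d>0); z=d[v,u]; w=np.c_[(u-cx)/f*z,(v-cy)/f*z,z,np.ones(len(z))]@T.T
t=(w[:,:3]-p)@Rm*1000
for y in(-45,0,45):
  for zz in range(-210,-90,8):
    q=t[(abs(t[:,1]-y)<6)&(abs(t[:,2]-zz)<4)]
    print(zz,np.percentile(q[:,0],[5,95]).round(1) if len(q) else "-",end="; ")
  print()
cv2.imwrite("pics/w9.png",P)
E
```

```text
time_s: 18.9
tcp_pos: [0.6367, 0.1809, 0.1001]
eef_rot: [-44.9, 90.0, 39.2]
contact_force: [0.1, -0.0, -2.3]
gripper_width: 0.0218
[0.63671908 0.1809336  0.10010825] [ 0.1076661  -0.02200739 -2.2924669 ] 0.021785879160622006
-210 -; -202 -; -194 -; -186 -; -178 -; -170 -; -162 -; -154 [70.4 70.4]; -146 [60.6 70. ]; -138 [60.8 70.6]; -130 [61.4 71. ]; -122 [68.6 71. ]; -114 [68.3 71.2]; -106 [68.8 82. ]; -98 [80.1 82.2]; 
-210 -; -202 -; -194 -; -186 -; -178 -; -170 -; -162 -; -154 -; -146 [60.8 62.8]; -138 [60.6 63. ]; -130 [60.6 63.2]; -122 -; -114 [3.1 5.2]; -106 [2.8 5.1]; -98 [2.8 5.1]; 
-210 -; -202 -; -194 -; -186 -; -178 -; -170 -; -162 -; -154 -; -146 [60.6 63. ]; -138 [60.7 70.4]; -130 [61.6 70.8]; -122 [68.7 71.1]; -114 [68.9 71.2]; -106 [68.8 81.5]; -98 [80.4 82.7];
```

```bash
python3 -m creep '[[0,0,0,-2,0,0,0],[0,0,0,-3,0,0,0],[0,0,0,-2,0,0,0],[0.14,0,0,0,0,0,0],[0.14,0,0,0,0,0,0],[0.14,0,0,0,0,0,0],[0.14,0,0,0,0,0,0],[0.14,0,0,0,0,0,0]]' 60
python3 -m creep '[[0.14,0,0,0,0,0,0],[0.14,0,0,0,0,0,0],[0.14,0,0,0,0,0,0],[0.14,0,0,0,0,0,0],[0.02,0,0,0,-1.2,-1.5,0],[0,0,0,0,-2.48,-3.04,0],[0,0,0,0,-2.48,-3.04,0],[0,0,0,0,-2.48,-3.04,0]]' 60
python3 -m creep '[[0,0,0,0,-2.48,-3.04,0],[0,0,0,0,-2.48,-3.04,0],[0,0,0,0,-2.48,-3.04,0],[0,0,0,0,-2.48,-3.04,0],[0,0,0,0,-1.2,-1.5,0],[0,0,0,0,0,0,0],[0,0,0,0,0,0,0]]' 60
python3 - <<'E'
from h import *
p,Rm,s=tool(); print(p,Rm.round(3),s["gripper_width"],"shift cm",Rm.T@(np.array([.4344,-.0586,.0139])-p)*100)
P,d=r.capture("wrist"); cv2.imwrite("pics/w10.png",P)
E
```

```text
time_s: 19.75
tcp_pos: [0.6366, 0.181, 0.17]
eef_rot: [137.7, 90.0, -178.7]
contact_force: [-0.2, 0.4, -2.0]
gripper_width: 0.0216
time_s: 20.55
tcp_pos: [0.5476, 0.0752, 0.1699]
eef_rot: [-135.1, 90.0, -124.3]
contact_force: [0.6, 0.1, -1.9]
gripper_width: 0.0217
time_s: 21.25
tcp_pos: [0.4356, -0.0587, 0.1706]
eef_rot: [3.8, 89.9, 14.5]
contact_force: [1.2, -0.1, -2.1]
gripper_width: 0.0214
[ 0.43557855 -0.05868798  0.17058546] [[ 0.002 -0.185  0.983]
 [ 0.     0.983  0.185]
 [-1.     0.     0.002]] 0.02138710374111362 shift cm [15.66834748  0.02879613 -0.13918473]
```

View pics/w10.png

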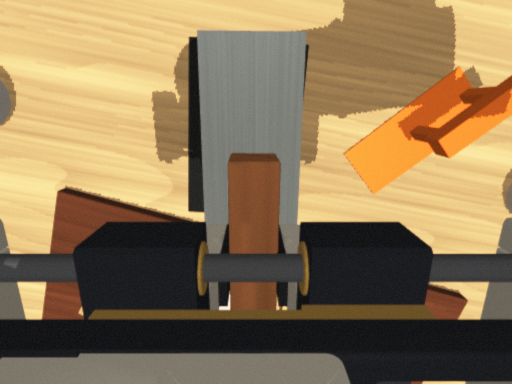

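```bash
python3 -m creep '[[0,0,0,2,0,-0.1,0],[0,0,0,4,0,0,0],[0,0,0,4,0,0,0],[0,0,0,3,0,0,0],[0,0,0,1.5,0,0,0],[0,0,0,0.8,0,0,0],[0,0,0,0.3,0,0,0],[0,0,0,0.1,0,0,0]]' 60
python3 -m creep '[[0,0,0,0,0,0,0],[0,0,0,0,0,0,0],[0,0,0,0,0,0,0],[0,0,0,0,0,0,0]]' 60
```

```text
time_s: 22.1
tcp_pos: [0.4345, -0.0588, 0.0135]
eef_rot: [-127.7, 90.0, -117.0]
contact_force: [-3.9, -1.3, 7.3]
gripper_width: 0.0215
time_s: 22.5
tcp_pos: [0.435, -0.0586, 0.0136]
eef_rot: [3.5, 89.9, 14.2]
contact_force: [1.5, 0.6, -1.3]
gripper_width: 0.0219
```

```bash
python3 -m creep '[[0,0,0,0.05,0,0,0],[0,0,0,0,0,0,0],[0,0,0,0,0,0,0],[0,0,0,0,0,0,0]]' 60
python3 -m creep '[[0,0,0,0,0,0,100],[0,0,0,0,0,0,100],[0,0,0,0,0,0,100],[0,0,0,0,0,0,100],[0,0,0,0,0,0,100],[0,0,0,0,0,0,100],[0,0,0,0,0,0,100],[0,0,0,0,0,0,100]]'
python3 -m creep '[[0,0,0,-1,0,0,100],[0,0,0,-3,0,0,100],[0,0,0,-4,0,0,100],[0,0,0,-4,0,0,100],[0,0,0,-4,0,0,100],[0,0,0,-4,0,0,100],[0,0,0,-4,0,0,100],[0,0,0,0,0,0,100]]'
python3 -m creep '[[0,0,0,0,0,-2,100],[0,0,0,0,4,-2,100],[0,0,0,0,4,0,100],[0,0,0,0,4,0,100],[0,0,0,0,4,0,100],[0,0,0,0,4,0,100],[0,0,0,0,2,0,100],[0,0,0,0,0,0,100]]'
python3 - <<'E'
from h import *
for c in("scene","top"):
    f,cx,cy,T=cam(c); P,d=r.capture(c); cv2.imwrite(f"pics/{c}9.png",P)
    if c=="top":
      for q,z in(("mould_down",.03),("mould_up",.03),("trowel",.009),("mat",.006)):
        for m in r.masks_of(q,c)[:4]: print(q,round(m["score"],2),[int(v) for v in m["rect"]],rect(c,m["pixels"],z))
a=cv2.resize(cv2.imread("pics/top9.png")[90:290,140:406],None,fx=3,fy=3); cv2.imwrite("pics/t9.png",a)
E
```

```text
time_s: 22.9
tcp_pos: [0.4351, -0.0588, 0.0134]
eef_rot: [-7.8, 89.9, 2.9]
contact_force: [0.4, -0.8, 6.3]
gripper_width: 0.0219
time_s: 23.7
tcp_pos: [0.4341, -0.0589, 0.0125]
eef_rot: [-168.6, 90.0, -157.9]
contact_force: [0.6, 0.8, -1.0]
gripper_width: 0.08
time_s: 24.5
tcp_pos: [0.4368, -0.0589, 0.259]
eef_rot: [-4.5, 89.4, 6.3]
contact_force: [0.0, 0.0, 0.1]
gripper_width: 0.0875
time_s: 25.3
tcp_pos: [0.3533, 0.1517, 0.2528]
eef_rot: [66.0, 90.0, 76.9]
contact_force: [-0.5, 0.1, -0.3]
gripper_width: 0.0877
mould_down 0.73 [226, 152, 261, 190] [618.   30.9 121.8  91.6  -6.8]
mould_down 0.32 [224, 100, 251, 128] [8.206e+02 5.420e+01 9.860e+01 7.010e+01 1.000e-01]
mould_up 0.81 [287, 154, 322, 190] [ 617.5 -182.8  122.1   90.9  -21. ]
trowel 0.81 [258, 207, 288, 260] [406.1 -65.4 176.6  65.5  10.6]
trowel 0.62 [335, 273, 394, 301] [ 225.9 -369.5  185.5   68.4  -81.4]
trowel 0.55 [198, 231, 243, 272] [327.3 145.7  97.9  64.3 -41. ]
mat 0.59 [256, 204, 298, 266] [395.6 -78.7 203.3 132.8   7. ]
mat 0.56 [229, 153, 262, 190] [624.6  33.3 124.1  95.6  -6.3]
```

View pics/t9.png

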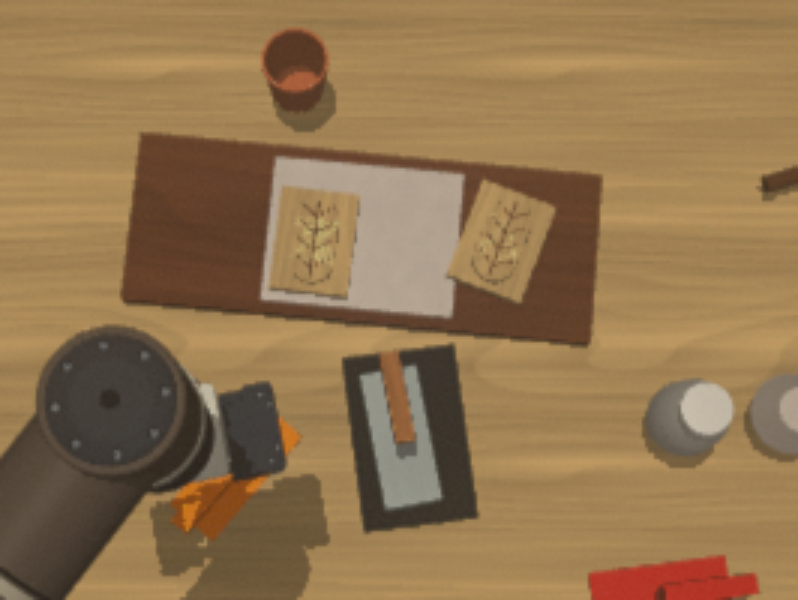

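```bash
python3 -c "from plant import r; print(r.close_job())"
```

```text
the job is handed in; nothing more can be done
None
```

I tipped the face-down mould over with the trowel, put the trowel back on its mat and let go, then handed the job in at about 25 s. No verdict is reported.

**Last checks, from the top picture:**
- **Mould:** it lies flat, pattern up, about 55 mm along the board from the panel centre (limit 90 mm) and roughly 7 mm across it (limit 70 mm).
- **Trowel:** it lies flat on the mat in its original place, with its handle middle over the mat. The wrist force reads zero and the arm stands clear.
- **Other mould:** measured within about 2 mm of where it started.
- **Vase, cup and jar:** the cup and vase look undisturbed. The arm hid the jar in this last picture and I did not check it again. The route stayed clear of it.

**What went wrong on the way:** the first grip closed on nothing, above the handle. Depth from the scene and wrist cameras showed the finger tips about 39 mm short of the reported TCP, which disagrees with the tool description. I allowed for that and the second grip held.

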